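# Hang the mended bone before the curing lamp and hold its shutter half open

## Robot

A 6-joint arm with a two-finger parallel gripper is mounted at the origin on the work surface. World frame = base frame: x ahead of the robot, y to its left, z up, the work surface at z = 0. Lengths are in m, angles in rad, forces in N, time in s.
With the tool pointing down it reaches from about 0.425 to 0.95 m from the base axis. Payload 3.5 kg.
Tool frame: the origin (TCP) lies between the finger pads; the fingertips stand 19 mm ahead of it and the grasp point (between the pads) is the TCP; z points along the fingers, y is the line along which they close (so a half turn about z gives the same grasp; the last joint's range is limited). The gripper opens to 85 mm and grips with 20 to 120 N. Pads are 22 mm wide; open, the fingers measure 114 mm over their backs; the gripper's body (76 mm by 85 mm) begins 54 mm behind the grasp point. The pads swing forward as they close: fully open they stand 13 mm farther back than shut.
Start: joints at [1.196, 0.286, 1.577, -0, 1.279, -0.15], TCP at [0.15, 0.658, 0.25] pointing down, gripper open.
Joint ranges: [-2.77, 2.77], [-0.9, 2.22], [0.21, 2.48], [-1.53, 4.67], [0.24, 2.81], [-2.84, 2.84]. Speed limits (rad/s): [2.79, 2.79, 3.14, 3.14, 3.14, 3.14].

## Interface

Orientations are given as a unit quaternion [x, y, z, w].
In Python, from plant import get_state, cams, ctrl gives the robot as it stands. The module is installed in compiled form; this text tells all that it offers.
- The arm moves only by the tool jog_arm, never from a script. Its argument "deltas" is text: rows parted by semicolons, each of 6 numbers parted by spaces: the shift along the world's x, y, z normalised to -1 to 1, where 1 is 0.02 m, then the turn, a rotation vector about the world's x, y, z normalised to -1 to 1, where 1 is 0.1 rad. In form: x y z ax ay az; .... A call has 1 to 20 rows; each row shifts and turns the commanded pose from where the row before left it; what a row does not reach is not made up. A row lasts 1/8 s, in which the tool goes at most 62.5 mm and 10.7 degrees, less where a joint would pass 70% of its speed; a pose out of reach is approached as far as the arm can. A call with a number of a shift or a turn outside -1 to 1 is refused whole. A call with a gripper value outside its range is refused whole. "gripper" is the opening, from 0 (shut) to 1 (fully open), set as the call begins (left out, the last holds). The fingers move at their own pace and stop on an object; "squeeze" is the grip in N (left out, the last holds). Time passes only in rows, so rows that do not move let the fingers close. It gives the time, the measured TCP pose, the force, the opening and the grip force at its end, in the units of the state.
- get_state(): the state, without advancing time (a new reading comes with each control period).
- cams.read_camera(name): name is "scene" or "top" or "wrist"; returns a dict with "color" (480x640x3 uint8, blue, green, red), "vfov" (degrees; the focal length in pixels is half the picture's height over the tangent of half this angle, whatever the lens; pixels are square), "cx", "cy" (the principal point, pixels), "rvec" (rotation vector, rad) and "tvec" (3), from world to camera coordinates, as OpenCV has them. Camera axes: x right, y down, z forward; pixel columns grow to the right and rows downward; lengths in m; the calibration is good to about 2 mm. The wrist camera is an equidistant fisheye: a pixel r from the principal point sees the ray r / f radians off the axis. A picture is of the moment at which its call begins. There is no depth.
- ctrl.sign_off(): hands the job in; it is judged then, once.
The state is a dict: "time": time; "qpos": joint angles; "dq": joint speeds; "joint_efforts": joint torques, N m; "eef_pos": TCP position; "tcp_rot": TCP orientation; "contact_force": force on the tool from outside, world axes, zero at the start; "wrist_torque": the same for the moment, N m; "opening": opening from 0.0 (shut) to 1.0 (fully open); "finger_force": force on a finger pad.
Only numpy, scipy, OpenCV 4.12 (cv2) and the standard library are available. Lean on these libraries where they do the work, as an engineer would, in place of code of your own. Each camera call takes 0.05 s, during which the arm holds its last target. There are 200 camera calls.

## Task

The mended bone in the wire basket needs a first soft cure at half light: hang the basket by its handle on the hook of the stand in front of the curing lamp, let go of it and let it hang still. Only then slide the lamp's spring-loaded shutter by its knob to half open and finish while holding it there, with the fingers still on the knob, because it springs shut when released; never let it go past three quarters open. Leave the other things on the table where they are.

Things in the scene. Friction and masses are not known exactly. Their poses are not given: they have to be found in the camera images.
- basket: steel wire basket 90 (x) x 110 (y) x 50 mm high, 0.2-0.45 kg, brown bone piece fixed in it. Origin: centre of underside. Stiff upright bail of 9 mm wire in its y-z plane: wire centre 146 mm high at y = 0 (peak), falling straight to 138 mm at y = +-40, ends at y = +-55. Pinch it from above, fingers closing along x, 26 mm to either side of the peak (wire centre 141 mm high), leaving the peak free
- basket_eye (a point): underside of the bail's peak, 141.5 mm above the basket's origin: the point that sits on the hook; below it the way is free down to the rim. Axes as the basket's, which looks the same after half a turn
- hook_stand: laboratory stand, fixed: base plate 175 x 95 x 12 mm, rod 12 mm thick, 342 mm high, 120 mm along +x from the origin, which lies on the table below the hook's valley. From the rod a hook of 8 mm steel wire comes towards -x, centre 262 mm high, dips from x = 28 mm to the V-shaped valley (centre 246 mm high at x = 0) and turns up to its free end at x = -24 mm, top 276 mm high
- hook_saddle (a point): in the hook's valley, 252 mm above the table: where the bail's underside comes to rest. Axes as the stand's: the hook points to -x. The bail goes over the free end moving along +x, its plane across the hook (basket y along stand y, either way round), then down into the valley
- lamp: curing lamp, fixed: grey metal house 200 (x) x 190 (y) x 200 mm high, origin at the centre of its underside. Its 60 mm wide window on the -y face is covered by the shutter, a steel plate in guides; the hook hangs before it. Three dark marks on the top edge beside the knob's pointer: closed, half open (the long one, in the middle), fully open
- shutter (a joint): travel of the lamp's shutter in m: 0 closed, 0.060 fully open; it opens towards the lamp's -x. A spring pulls it shut with about 3 N when closed, 7.5 N at half travel (0.030) and 12 N fully open; it does not stay where it is left
- shutter_knob (a point): the shutter's upright black round knob, 18 mm thick and 42 mm tall, standing free above the top edge of the lamp house. This point: middle of the knob, 229 mm above the table (its top 250 mm, the top of the house 200 mm). It moves with the shutter along the lamp's x; axes as the lamp's. Can be pinched from above, fingers closing along lamp x or y
- beaker: bystander: clear plastic beaker, 84 mm across, 120 mm high; origin at its underside
- tube_tray: bystander: white open tray without handle, 110 x 140 x 28 mm, with three paint tubes; origin at its underside
- resin_bottle: bystander: brown bottle, 56 mm across, 120 mm high; origin at its underside
- petri_dish: bystander: flat glass dish, 90 mm across, 16 mm high; origin at its underside
- brush: bystander: paint brush 180 mm long lying on the table; origin at its underside
- spatula: bystander: spatula 190 mm long lying on the table; origin at its underside
- bone_chip: bystander: loose piece of bone 55 x 40 x 30 mm; origin at its underside

How it is judged:
By the outcome, as a careful person would: the job done as asked, in the order asked, and still so for the second after the job is handed in, while the arm keeps its last pose, push and grip.
It also fails if it takes over 54 s, if anything falls off the work surface, if the arm or the gripper's body presses on something with over 40 N, if the wrist force passes 120 N, or if a joint passes its speed limit or range.

## Working session

There is one attempt and no reset: what is moved stays moved. The work goes in short steps, Python scripts to look and compute and a tool call to move; the robot and the scene stay as the last step left them, time stands still between calls to the robot, and variables do not carry over. Pictures are saved under pics/ and viewed, at most 10 in all, crops included, and the job is handed in when it is done.

Besides the shell and the picture viewer there is one more tool, called after ">>>" in YAML: its name, and indented under it one key for each argument. jog_arm: Moves the arm, as the interface text tells. Its arguments: {"type":"object","properties":{"deltas":{"type":"string"},"gripper":{"type":"number"},"squeeze":{"type":"number"}},"required":["deltas"]}

```bash
mkdir -p pics; cat > h.py <<'E'
import numpy as np, cv2, json
from plant import get_state, cams, ctrl
def snap(n, tag):
    c=cams.read_camera(n); cv2.imwrite(f'pics/{tag}.png',c['color'])
    np.save(f'pics/{tag}.npy',{k:v for k,v in c.items() if k!='color'},allow_pickle=True); return c
def load(tag): return np.load(f'pics/{tag}.npy',allow_pickle=True).item()
def ray(c,u,v,fish=False):
    f=240/np.tan(np.radians(c['vfov'])/2); x=np.array([u-c['cx'],v-c['cy']],float)
    if fish:
        r=np.hypot(*x); t=r/f; d=np.array([*(x/max(r,1e-9)*np.sin(t)),np.cos(t)])
    else: d=np.array([*(x/f),1.])
    R=cv2.Rodrigues(np.array(c['rvec'],float))[0]; t=np.array(c['tvec'],float).ravel()
    d=R.T@d; return -R.T@t, d/np.linalg.norm(d)
def atz(c,u,v,z,fish=False):
    o,d=ray(c,u,v,fish); return o+d*(z-o[2])/d[2]
def tri(*rs):
    A=sum(np.eye(3)-np.outer(d,d) for o,d in rs); b=sum((np.eye(3)-np.outer(d,d))@o for o,d in rs)
    p=np.linalg.solve(A,b); return p,[np.linalg.norm((np.eye(3)-np.outer(d,d))@(p-o)) for o,d in rs]
def proj(c,p,fish=False):
    R=cv2.Rodrigues(np.array(c['rvec'],float))[0]; q=R@np.array(p)+np.array(c['tvec'],float).ravel()
    f=240/np.tan(np.radians(c['vfov'])/2)
    if fish:
        r=np.hypot(q[0],q[1]); return q[:2]/r*f*np.arctan2(r,q[2])+[c['cx'],c['cy']]
    return q[:2]/q[2]*f+[c['cx'],c['cy']]
E
python3 - <<'E'
from h import *
for n in ('scene','top','wrist'):
    c=snap(n,n+'0'); o,d=ray(c,c['cx'],c['cy']); print(n,c['vfov'],c['cx'],c['cy'],o.round(3),d.round(3))
s=get_state(); print(s)
E
```

```text
scene 48.68977944204855 321.4865244937521 231.26297231819626 [ 1.457 -0.061  1.059] [-0.708  0.018 -0.706]
top 42.92273248112883 318.93057100160456 243.74617780833222 [ 0.435 -0.033  1.678] [ 0.059  0.008 -0.998]
wrist 65.70646984690485 323.6446521801602 236.50307864598219 [0.083 0.673 0.373] [ 0.264 -0.063 -0.962]
{'time': 0.15, 'qpos': array([ 1.19599686e+00,  2.87033465e-01,  1.57786391e+00,  9.70444837e-06,
        1.27859644e+00, -1.50008268e-01]), 'dq': array([ 0.00072753, -0.00330745, -0.00486353,  0.00107806,  0.00178195,
        0.00038022]), 'joint_efforts': array([ 1.41836372e-03, -4.06602931e+01, -2.93144560e+01, -1.18961757e-04,
        3.99120909e-03,  1.07485468e-05]), 'eef_pos': array([0.15025469, 0.65756779, 0.2492048 ]), 'tcp_rot': array([ 1.12160445e-01,  9.93689655e-01, -9.16833430e-04, -2.51068734e-04]), 'contact_force': array([-0.5440149 ,  0.13229918, -0.35072063]), 'wrist_torque': array([ 0.01403936, -0.03317826, -0.02619064]), 'finger_force': 0.0, 'opening': 0.9972351456762881}
```

View pics/scene0.png

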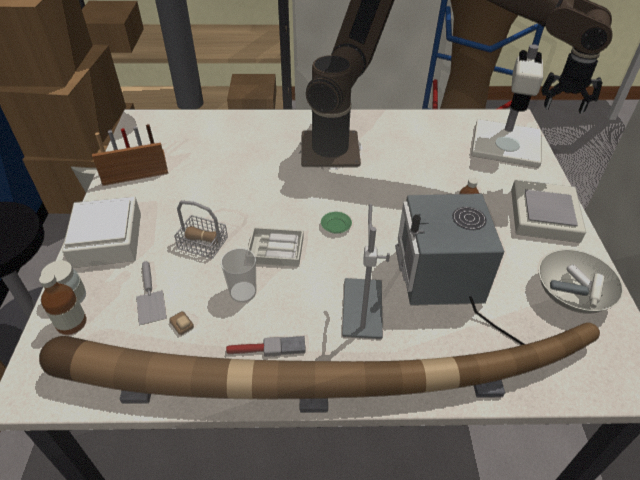

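View pics/top0.png

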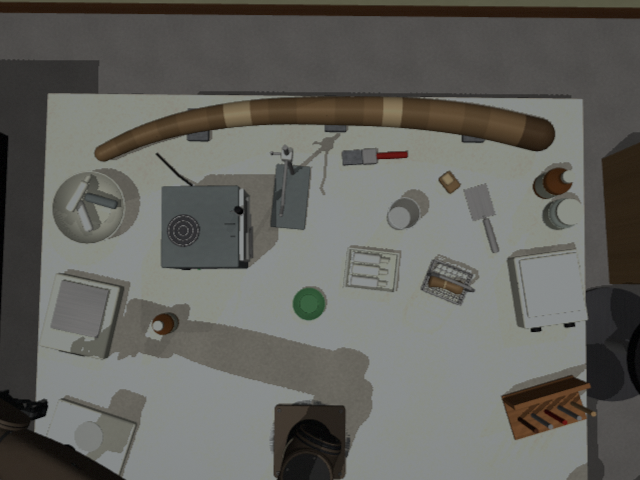

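The scene view shows the basket at about (200,232), the stand at (368,270) and the lamp at (450,245) with its knob at (415,222). The top view shows the basket at (448,280), the hook at (285,185) and the knob at (238,210). Next I'll enlarge these.

```bash
python3 - <<'E'
import cv2, numpy as np
def crop(t,x,y,w,h,s):
    return cv2.resize(cv2.imread(f'pics/{t}.png')[y:y+h,x:x+w],None,fx=s,fy=s,interpolation=cv2.INTER_CUBIC)
# 800x600: top row top view, bottom row scene
a=np.hstack([crop('top0',415,245,66,60,5),crop('top0',225,140,94,60,5)])
b=np.hstack([crop('scene0',170,195,66,60,5),crop('scene0',345,200,94,60,5)])
cv2.imwrite('pics/crop1.png',np.vstack([a,b]))
# second: knob
a=crop('top0',225,190,50,75,8); b=crop('scene0',395,195,50,75,8)
cv2.imwrite('pics/crop2.png',np.hstack([a,b]))
E
```

```text
(no output)
```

View pics/crop1.png

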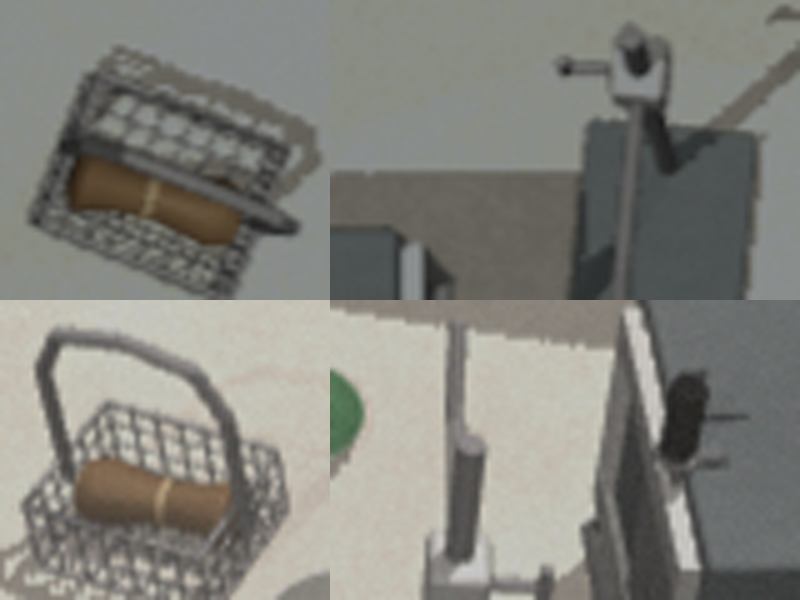

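View pics/crop2.png

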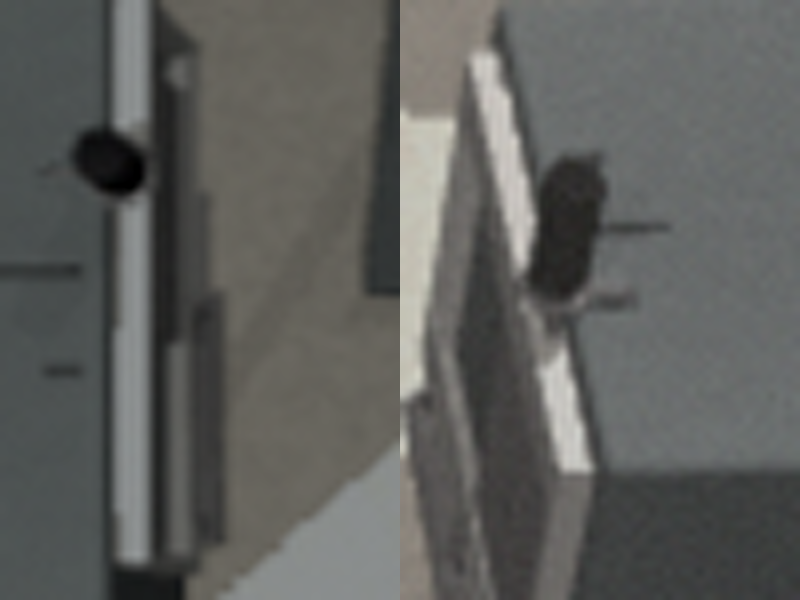

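The crops show the basket with its bail running from left to right and turned about 20°. The hook wire runs down the picture towards the robot. The knob is at the closed mark, with the long half mark 30 mm nearer the robot.

```bash
python3 - <<'E'
from h import *
from scipy.optimize import least_squares
T=load('top0');S=load('scene0')
t1=lambda x,y,ox,oy:(x/5+ox,y/5+oy)
# basket: (tag, local pt, pixel)
obs=[(T,(0,-40,.138),None)]
k=lambda c,x,y,o:(c,(x/5+o[0],y/5+o[1]))
def rimfit(p):
    x,y,a=p; R=np.array([[np.cos(a),-np.sin(a)],[np.sin(a),np.cos(a)]]); r=[]
    for c,l,u in O:
        w=R@np.array(l[:2])+[x,y]; r+=list(proj(c,[*w,l[2]])-u)
    return r
to=(415,245); so=(170,195)
# image left in top = +y ; up = +x
O=[]
def add(c,l,x,y,o): O.append((c,l,np.array([x/5+o[0],y/5+o[1]])))
add(T,(.045,.055,.05),98,75,to); add(T,(-.045,.055,.05),35,218,to); add(T,(.045,-.055,.05),290,150,to); add(T,(-.045,-.055,.05),215,295,to)
add(S,(0,-.04,.138),62,334-300,so); add(S,(0,.04,.138),203,374-300,so)
s=least_squares(rimfit,[.5,-.3,-.3]); print(s.x, np.array(s.fun).reshape(-1,2).round(1).tolist())
r=tri(ray(T,238.75,210.25),ray(S,417.5,215.6)); print('knob top',r)
# marks at z=.2: half and full
m=lambda x,y:atz(T,x/8+225,y/8+190,.2)
print('marks',m(80,270),m(80,370),m(50,168)); 
ms=lambda x,y:atz(S,(x-400)/8+395,y/8+195,.2); print(ms(635,227),ms(605,300))
print('guide',m(132,10),m(132,560))
# lamp top corners in full top image
for u in ((162,186),(239,186),(162,268),(239,268)): print(atz(T,*u,.2).round(4))
# hook: clamp end & along at z=.262
for x,y in ((638,95),(622,300)): print('hook',atz(T,(x-330)/5+225,y/5+140,.266).round(4))
print('rodtop',tri(ray(T,(632-330)/5+225,40/5+140),ray(S,(472-330)/5+345,143/5+200)))
print('hooktip scene',[atz(S,(457-330)/5+345,22/5+200,z).round(4) for z in (.25,.276)])
for u in ((277,165),(312,166),(272,226),(305,229)): print('base',atz(T,*u,.012).round(4))
E
```

```text
[ 0.43366658 -0.36011374 -0.40051526] [[-0.4, -2.1], [-1.1, 0.3], [-0.7, -0.6], [1.1, 1.6], [0.2, -0.7], [-1.2, -0.7]]
knob top (array([0.5961394 , 0.17188864, 0.24932263]), [np.float64(0.003141009803107357), np.float64(0.0031410098031073946)])
marks [0.56813037 0.18417687 0.2       ] [0.53764425 0.18355812 0.2       ] [0.59919845 0.19395544 0.2       ]
[0.57023406 0.20171279 0.2       ] [0.60025311 0.18843091 0.2       ]
guide [0.64791667 0.16991128 0.2       ] [0.48011173 0.16661079 0.2       ]
[0.6587 0.3647 0.2   ]
[0.6608 0.1763 0.2   ]
[0.4584 0.3592 0.2   ]
[0.4607 0.1723 0.2   ]
hook [0.7155 0.0568 0.266 ]
hook [0.619  0.0628 0.266 ]
rodtop (array([0.72603108, 0.05678908, 0.33769053]), [np.float64(0.0014848592880771822), np.float64(0.0014848592880772184)])
hooktip scene [array([0.5587, 0.0727, 0.25  ]), array([0.5875, 0.0684, 0.276 ])]
base [0.7489 0.0992 0.012 ]
base [0.7472 0.0026 0.012 ]
base [0.5801 0.1101 0.012 ]
base [0.5729 0.0196 0.012 ]
```

>>> jog_arm:
  deltas: "0.9 -0.92 0.4 0 0 -0.6;0.9 -0.92 0.4 0 0 -0.6;0.9 -0.92 0.4 0 0 -0.6;0.9 -0.92 0.4 0 0 -0.6;0.9 -0.92 0.4 0 0 -0.6;0.9 -0.92 0.4 0 0 -0.6;0.9 -0.92 0.4 0 0 -0.6;0.9 -0.92 0.4 0 0 -0.6;0.9 -0.92 0.4 0 0 -0.6;0.9 -0.92 0.4 0 0 -0.6;0.9 -0.92 0.4 0 0 -0.6;0.9 -0.92 0.4 0 0 -0.6;0.9 -0.92 0.4 0 0 -0.6;0.9 -0.92 0.4 0 0 -0.6;0.22 -0.97 0 0 0 -0.38;0.22 -0.97 0 0 0 -0.38;0.22 -0.97 0 0 0 -0.38;0.22 -0.97 0 0 0 -0.38;0.22 -0.97 0 0 0 -0.38;0.22 -0.97 0 0 0 -0.38"
  gripper: 1

```text
time: 2.65
eef_pos: [0.4288, 0.2828, 0.3622]
tcp_rot: [0.603, 0.798, -0.0, -0.0]
contact_force: [0.1, 0.5, 0.2]
opening: 0.999
finger_force: 0.0
```

>>> jog_arm:
  deltas: "0.22 -0.97 0 0 0 -0.38;0.22 -0.97 0 0 0 -0.38;0.22 -0.97 0 0 0 -0.38;0.22 -0.97 0 0 0 -0.38;0.22 -0.97 0 0 0 -0.38;0.22 -0.97 0 0 0 -0.38;0.22 -0.97 0 0 0 -0.38;0.22 -0.97 0 0 0 -0.38;0.22 -0.97 0 0 0 -0.38;0.22 -0.97 0 0 0 -0.38;0.22 -0.97 0 0 0 -0.38;0.22 -0.97 0 0 0 -0.38;0 0 0 0 0 0"

```text
time: 4.28
eef_pos: [0.4815, 0.0501, 0.3621]
tcp_rot: [0.768, 0.641, -0.0, -0.0]
contact_force: [0.1, -0.4, 0.0]
opening: 1.0
finger_force: 0.0
```

```bash
python3 -c "
from h import *
snap('wrist','w1')"
```

>>> jog_arm:
  deltas: "0.1 -0.98 0 0 0 -0.2;0.1 -0.98 0 0 0 -0.2;0.1 -0.98 0 0 0 -0.2;0.1 -0.98 0 0 0 -0.2;0.1 -0.98 0 0 0 -0.2;0 0 0 0 0 0"

```text
time: 5.08
eef_pos: [0.4915, -0.0468, 0.3622]
tcp_rot: [0.798, 0.602, 0.0, -0.0]
contact_force: [0.1, 0.3, -0.2]
opening: 0.999
finger_force: 0.0
```

```bash
python3 - <<'E'
from h import *
snap('wrist','w2'); s=get_state(); print(s['time'],s['eef_pos'],s['qpos'],s['contact_force'])
V=[.606,.065,.25];K=[.596,.172,.25]
L=[]
for t in ('w1','w2'):
    c=load(t); im=cv2.imread(f'pics/{t}.png'); print([proj(c,p,True).round() for p in (V,K)])
    L.append(cv2.resize(im,(400,300)))
cv2.imwrite('pics/w12.png',np.vstack([np.hstack(L)]))
E
```

```text
5.125 [ 0.49148874 -0.04625984  0.36224124] [-3.00014283e-01 -1.89737219e-01  1.86962515e+00  6.90298928e-04
  1.46212731e+00 -2.23068080e-02] [-0.5612616   1.43145695  0.92551888]
[array([498., 188.]), array([462.,  34.])]
[array([446.,  34.]), array([383., -95.])]
```

View pics/w12.png

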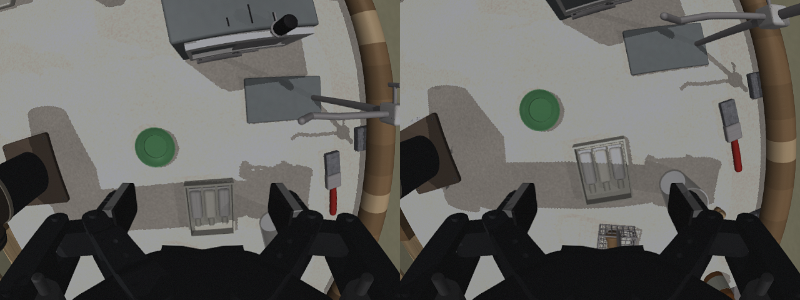

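The left half (w1) shows the hook tip near (480,194) full-size and the knob near (458,37). The right half (w2) shows the hook tip near (422,27). I'll go on to the basket and take two views there.

>>> jog_arm:
  deltas: "-0.2 -1 -0.2 0 0 -0.1;-0.2 -1 -0.2 0 0 -0.1;-0.2 -1 -0.2 0 0 -0.1;-0.2 -1 -0.2 0 0 -0.1;-0.2 -1 -0.2 0 0 -0.1;-0.2 -1 -0.2 0 0 -0.1;-0.2 -1 -0.2 0 0 -0.1;-0.2 -1 -0.2 0 0 -0.1;-0.2 -1 -0.2 0 0 -0.1;-0.2 -1 -0.2 0 0 -0.1;0 0 0 0 0 0"

```text
time: 6.5
eef_pos: [0.4513, -0.2476, 0.3217]
tcp_rot: [0.828, 0.561, -0.0, -0.001]
contact_force: [0.1, 0.1, -0.5]
opening: 1.002
finger_force: 0.0
```

```bash
python3 -c "
from h import *
snap('wrist','w3')"
```

>>> jog_arm:
  deltas: "-0.3 -1 -0.3 0 0 0;-0.3 -1 -0.3 0 0 0;-0.3 -1 -0.3 0 0 0;-0.3 -1 -0.3 0 0 0;-0.3 -1 -0.3 0 0 0;0 0 0 0 0 0"

```text
time: 7.3
eef_pos: [0.4208, -0.3481, 0.2913]
tcp_rot: [0.828, 0.561, -0.0, -0.001]
contact_force: [0.6, 0.6, -0.1]
opening: 1.002
finger_force: 0.0
```

```bash
python3 - <<'E'
from h import *
snap('wrist','w4'); s=get_state(); print(s['time'],s['eef_pos'],s['tcp_rot'],s['qpos'])
def crop(t,p,w,h,s):
    im=cv2.imread(f'pics/{t}.png'); x=int(min(max(p[0]-w/2,0),640-w)); y=int(min(max(p[1]-h/2,0),480-h)); print(t,x,y,s)
    return cv2.resize(im[y:y+h,x:x+w],(int(w*s),int(h*s)),interpolation=cv2.INTER_CUBIC)
B=[.434,-.36,.1]
a=np.hstack([crop('w1',(520,180),100,75,4),crop('w2',(470,37),100,75,4)])
b=np.hstack([crop('w3',proj(load('w3'),B,True),160,120,2.5),crop('w4',proj(load('w4'),B,True),200,150,2)])
cv2.imwrite('pics/m3.png',np.vstack([a,b]))
E
```

```text
7.35 [ 0.42124204 -0.34737623  0.29182702] [ 8.27798335e-01  5.61025400e-01  1.37671618e-04 -6.31408249e-04] [-8.75628923e-01 -2.91803729e-02  1.84886011e+00  4.12049083e-04
  1.32314214e+00 -4.96182106e-01]
w1 470 142 4
w2 420 0 4
w3 268 252 2.5
w4 243 146 2
```

View pics/m3.png

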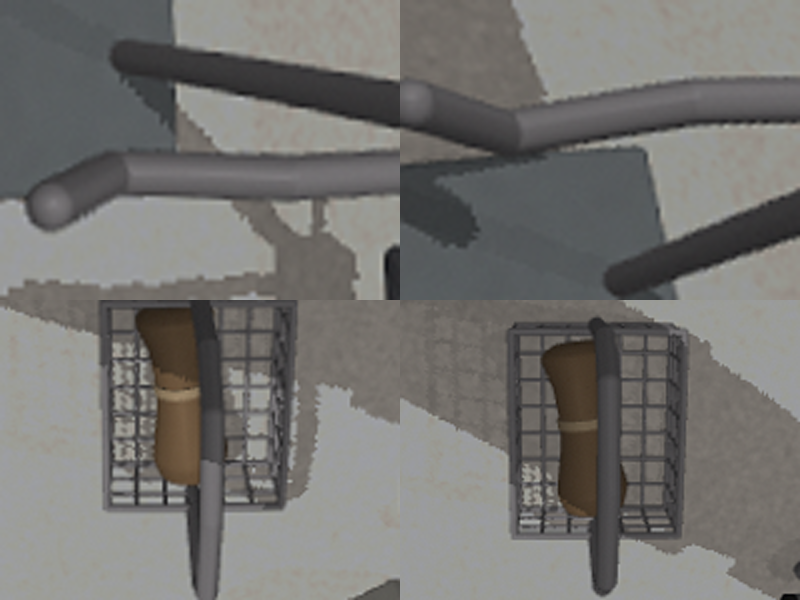

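Mosaic readings:
- **Hook valley bend:** w1 (501,185), w2 (449.5,32.5)
- **Basket rim corners in w4:** (298,161), (385.5,160), (300.5,265) and (384,263.5)
- **Bail:** vertical at column ≈347, already nearly in line with the tool

```bash
python3 - <<'E'
from h import *
from scipy.optimize import least_squares
W={t:load(t) for t in('w1','w2','w3','w4')}
r=lambda t,u,v:ray(W[t],u,v,True)
v,e=tri(r('w1',501.25,185),r('w2',449.5,32.5)); b,e2=tri(r('w1',543.75,186.5),r('w2',492.5,24.3)); tp,e3=tri(r('w1',483,193.2),r('w2',423.5,25))
print('valley',v,e,'bend',b,e2,'tip',tp,e3); print('yaw',np.arctan2(*(b-tp)[1::-1]))
O=[]
def add(t,l,x,y,o,s): O.append((W[t],l,np.array([x/s+o[0],y/s+o[1]])))
o4=(243,146);o3=(268,252)
for l,x,y in (((-.045,.055,.05),112,30),((.045,.055,.05),285,30),((-.045,-.055,.05),115,236),((.045,-.055,.05),282,234),((0,.04,.138),209,75),((0,-.04,.138),205,222)): add('w4',l,x,y,o4,2)
for l,x,y in (((-.045,-.055,.05),107,207),((.045,-.055,.05),283,204),((0,-.04,.138),210,165)): add('w3',l,x,y,o3,2.5)
def f(p):
    x,y,a,z=p; R=np.array([[np.cos(a),-np.sin(a)],[np.sin(a),np.cos(a)]]); q=[]
    for c,l,u in O:
        d=proj(c,[*(R@np.array(l[:2])+[x,y]),l[2]+z],True)-u
        if l[0]==0: d[1]*=.1
        q+=list(d)
    return q
s=least_squares(f,[.43,-.36,-.38,0]); print(s.x,np.array(s.fun).reshape(-1,2).round(1).tolist())
x,y,a,z=s.x; 
for l in (-.026,.026): print('grip',l,x-np.sin(a)*l,y+np.cos(a)*l,.141+z)
c=W['w4']; P=[atz(c,243+210/2,146+60/2,.141,True),atz(c,243+205/2,146+240/2,.141,True)]; d=P[0]-P[1]; print('bail line at z.141',P,np.arctan2(-d[0],d[1]))
# knob from w1 at (458,37) coarse
print(tri(r('w1',458,30),ray(load('top0'),238.75,210.25)))
E
```

```text
valley [0.60974018 0.06631621 0.24805136] [np.float64(0.00016457397742350677), np.float64(0.00016457397742354607)] bend [0.63459291 0.064483   0.26532451] [np.float64(0.0005764727319477755), np.float64(0.0005764727319478316)] tip [0.58422198 0.06849935 0.27339599] [np.float64(7.373454919812183e-05), np.float64(7.373454919792764e-05)]
yaw -0.07956697776600455
[ 0.43371156 -0.36680112 -0.37080741 -0.01106232] [[-1.3, 0.2], [0.8, 0.1], [-0.3, 0.3], [-0.7, 0.4], [0.4, 0.4], [1.6, 2.6], [-0.4, -1.1], [0.3, -1.1], [-0.9, 4.6]]
grip -0.026 0.4242899861326156 -0.3910340284226964 0.12993767944035475
grip 0.026 0.4431331267269242 -0.3425682048710108 0.12993767944035475
bail line at z.141 [array([ 0.45127073, -0.31922641,  0.141     ]), array([ 0.42433524, -0.38449774,  0.141     ])] -0.39138041852962513
(array([0.59466351, 0.17200528, 0.24941757]), [np.float64(0.0034142701846361155), np.float64(0.0034142701846360253)])
```

>>> jog_arm:
  deltas: "0.02 -0.25 -0.94 0 0 0;0.02 -0.25 -0.94 0 0 0;0.02 -0.25 -0.94 0 0 0;0.02 -0.25 -0.94 0 0 0;0.02 -0.25 -0.94 0 0 0;0.02 -0.25 -0.94 0 0 0;0.02 -0.25 -0.94 0 0 0;0.02 -0.25 -0.94 0 0 -0.05;0 0 0 0 0 0"

```text
time: 8.48
eef_pos: [0.424, -0.3862, 0.1396]
tcp_rot: [0.829, 0.559, -0.0, -0.002]
contact_force: [0.3, 0.4, 0.1]
opening: 1.0
finger_force: 0.0
```

>>> jog_arm:
  deltas: "0 0 0 0 0 0;0 0 0 0 0 0;0 0 0 0 0 0;0 0 0 0 0 0;0 0 0 0 0 0;0 0 0 0 0 0"
  gripper: 0
  squeeze: 60

```text
time: 9.22
eef_pos: [0.4248, -0.3868, 0.1424]
tcp_rot: [0.829, 0.56, -0.0, 0.0]
contact_force: [-0.9, 1.3, 2.5]
opening: 0.083
finger_force: 58.5
```

>>> jog_arm:
  deltas: "0 0 0.4 0 0 0;0 0 0.6 0 0 0;0 0 1 0 0 0;0 0 1 0 0 0;0 0 1 0 0 0;0 0 1 0 0 0;0 0 1 0 0 0;0 0 1 0 0 0;0 0 0.8 0 0 0;0 0 0.4 0 0 0;0 0 0 0 0 0;0 0 0 0 0 0"

```text
time: 10.72
eef_pos: [0.4246, -0.3864, 0.3048]
tcp_rot: [0.829, 0.56, -0.0, -0.001]
contact_force: [0.7, 0.3, -3.2]
opening: 0.077
finger_force: 58.5
```

```bash
python3 - <<'E'
from h import *
snap('wrist','w5'); snap('scene','s5'); s=get_state(); print(s['time'],s['eef_pos'],s['tcp_rot'],s['contact_force'],s['wrist_torque'],s['opening'])
u=proj(load('s5'),[.434,-.36,.25]); print(u)
x,y=int(u[0])-50,int(u[1])-30
a=cv2.resize(cv2.imread('pics/w5.png')[160:460,200:500],(450,450)); b=cv2.resize(cv2.imread('pics/s5.png')[max(y,0):max(y,0)+130,x:x+100],(346,450)); print(x,y)
cv2.imwrite('pics/m5.png',np.hstack([a,b]))
E
```

```text
10.825 [ 0.42456255 -0.38648033  0.30473712] [ 8.28770802e-01  5.59587235e-01 -9.07013062e-05 -1.03722273e-03] [-0.36371314 -0.31576074 -2.33539556] [-0.07192684  0.04217719 -0.04589891] 0.08037636884276181
[188.64463764 170.94064161]
138 140
```

View pics/m5.png

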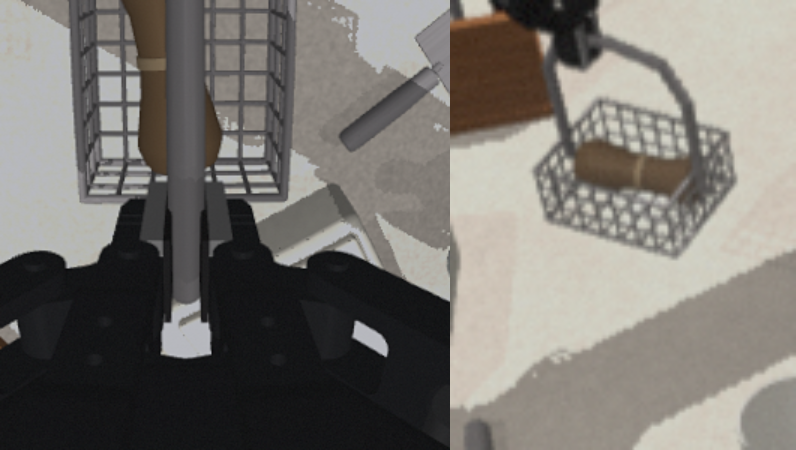

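The basket hangs from the gripper, with the bail aligned with the tool. The near rim shows at row ≈293, columns 253 to 392 full-size. From this I'll work out the grip offset along the bail.

```bash
python3 - <<'E'
from h import *
c=load('w5'); T=np.array([.42456,-.38648]); a=-.379-.009
for z in (.205,.2137,.222):
    for u in ((253,292),(392,292)):
        d=atz(c,*u,z,True)[:2]-T; print(z, 'bx %.4f by %.4f'%(d@[np.cos(a),np.sin(a)],d@[-np.sin(a),np.cos(a)]))
print(proj(c,[*T,.3047],True))
# scene check: peak predicted
S=load('s5')
for l in (-.04,0,.04):
    z=.3047-.141+(.146 if l==0 else .138); m=l+.026
    p=[T[0]-np.sin(a)*m,T[1]+np.cos(a)*m,z]; q=proj(S,p); print(l,(q-[138,140])*3.46+[450,0])
E
```

```text
0.205 bx -0.0474 by -0.0330
0.205 bx 0.0452 by -0.0324
0.2137 bx -0.0456 by -0.0290
0.2137 bx 0.0434 by -0.0285
0.222 bx -0.0439 by -0.0253
0.222 bx 0.0417 by -0.0248
[325.23820505 321.98844127]
-0.04 [558.49565623  34.66287086]
0 [606.79371991  38.18347724]
0.04 [660.01558275  61.01173829]
```

>>> jog_arm:
  deltas: "0.08 0.3 0 0 0 0.13;0.16 0.6 0 0 0 0.13;0.24 0.9 0 0 0 0.13;0.24 0.9 0 0 0 0.13;0.24 0.9 0 0 0 0.13;0.24 0.9 0 0 0 0.13;0.24 0.9 0 0 0 0.13;0.24 0.9 0 0 0 0.13;0.24 0.9 0 0 0 0.13;0.24 0.9 0 0 0 0.13;0.24 0.9 0 0 0 0.13;0.24 0.9 0 0 0 0.13;0.24 0.9 0 0 0 0.13;0.24 0.9 0 0 0 0.13;0.24 0.9 0 0 0 0.13;0.24 0.9 0 0 0 0.13;0.24 0.9 0 0 0 0.13;0.24 0.9 0 0 0 0.13;0.24 0.9 0 0 0 0.13;0.24 0.9 0 0 0 0.13"

```text
time: 13.32
eef_pos: [0.5163, -0.0436, 0.3059]
tcp_rot: [0.749, 0.663, -0.0, 0.0]
contact_force: [1.1, 0.4, -2.6]
opening: 0.079
finger_force: 58.5
```

>>> jog_arm:
  deltas: "0.24 0.85 0 0 0 0.12;0.24 0.85 0 0 0 0.12;0.24 0.85 0 0 0 0.12;0.24 0.85 0 0 0 0.12;0.16 0.6 0 0 0 0;0.08 0.3 0 0 0 0;0 0 0 0 0 0;0 0 0 0 0 0"

```text
time: 14.32
eef_pos: [0.54, 0.0408, 0.3059]
tcp_rot: [0.733, 0.68, -0.0, 0.0]
contact_force: [-0.2, 0.0, -2.0]
opening: 0.08
finger_force: 58.5
```

```bash
python3 - <<'E'
from h import *
snap('wrist','w6'); snap('scene','s6'); s=get_state(); print(s['time'],s['eef_pos'],s['tcp_rot'],s['contact_force'],s['opening'])
q=s['tcp_rot']; print('yaw',np.arctan2(2*q[1]**2-1,2*q[0]*q[1]))
a=cv2.resize(cv2.imread('pics/w6.png')[100:400,200:600],(480,360))
u=proj(load('s6'),[.56,.06,.27]); x,y=int(u[0])-60,int(u[1])-60; print(x,y)
b=cv2.resize(cv2.imread('pics/s6.png')[max(y,0):max(y,0)+135,x:x+120],(320,360))
cv2.imwrite('pics/m6.png',np.hstack([a,b]))
E
```

```text
14.425 [0.53996635 0.04074388 0.30592477] [ 7.33361215e-01  6.79839187e-01 -7.34045210e-05  4.86481614e-05] [-0.23950065 -0.37142977 -3.42750871] 0.0796851389774529
yaw -0.0757096661473522
305 138
```

View pics/m6.png

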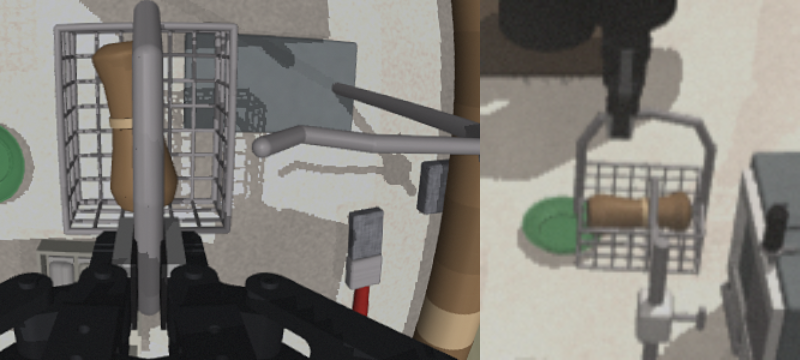

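The wrist view shows the hook tip at about (418,222) and the valley bend at (452,210), to the right of the bail. The basket hangs level in front of the hook's free end. I'll cross-check the hook position from this view.

```bash
python3 - <<'E'
from h import *
c=load('w6'); print('tip',atz(c,418.3,222.5,.272,True),'valley',atz(c,452.5,210,.247,True))
W1=load('w1');W2=load('w2')
print(tri(ray(c,452.5,210,True),ray(W1,501.25,185,True),ray(W2,449.5,32.5,True))[0],tri(ray(c,418.3,222.5,True),ray(W1,483,193.2,True),ray(W2,423.5,25,True))[0])
E
```

```text
tip [0.58394383 0.06831257 0.272     ] valley [0.60910986 0.06728712 0.247     ]
[0.60981823 0.06662132 0.24704251] [0.58396222 0.06856077 0.2735238 ]
```

>>> jog_arm:
  deltas: "0.4 0 0 0 0 0;0.8 0 0 0 0 0;1 0 0 0 0 0;0.8 0 0 0 0 0;0.38 0 0 0 0 0;0 0 0 0 0 0;0 0 -0.6 0 0 0;0 0 -0.8 0 0 0;0 0 -0.5 0 0 0;0 0 -0.3 0 0 0;0 0 -0.2 0 0 0;0 0 0 0 0 0"

```text
time: 15.92
eef_pos: [0.6076, 0.0412, 0.2579]
tcp_rot: [0.733, 0.68, -0.0, -0.0]
contact_force: [-0.3, 0.2, -2.9]
opening: 0.083
finger_force: 58.5
```

>>> jog_arm:
  deltas: "0 0 -0.1 0 0 0;0 0 0 0 0 0"

```text
time: 16.18
eef_pos: [0.6077, 0.0412, 0.2561]
tcp_rot: [0.733, 0.68, 0.0, 0.0]
contact_force: [-0.1, 0.0, -3.1]
opening: 0.08
finger_force: 58.5
```

>>> jog_arm:
  deltas: "0 0 -0.05 0 0 0;0 0 0 0 0 0"

```text
time: 16.42
eef_pos: [0.6076, 0.0412, 0.2549]
tcp_rot: [0.733, 0.68, 0.0, -0.0]
contact_force: [0.2, 0.6, -3.3]
opening: 0.081
finger_force: 58.5
```

>>> jog_arm:
  deltas: "0 0 -0.05 0 0 0;0 0 0 0 0 0"

```text
time: 16.68
eef_pos: [0.6076, 0.0412, 0.2539]
tcp_rot: [0.733, 0.68, 0.0, -0.0]
contact_force: [0.2, -0.3, -3.2]
opening: 0.078
finger_force: 58.5
```

>>> jog_arm:
  deltas: "0 0 -0.05 0 0 0;0 0 0 0 0 0"

```text
time: 16.92
eef_pos: [0.6079, 0.0412, 0.2533]
tcp_rot: [0.733, 0.68, 0.0, 0.0]
contact_force: [0.5, -0.9, -2.0]
opening: 0.08
finger_force: 58.6
```

>>> jog_arm:
  deltas: "0 0 -0.05 0 0 0;0 0 0 0 0 0"

```text
time: 17.18
eef_pos: [0.6079, 0.0412, 0.2528]
tcp_rot: [0.733, 0.68, 0.0, 0.0]
contact_force: [-0.7, -0.1, 1.4]
opening: 0.086
finger_force: 59.1
```

>>> jog_arm:
  deltas: "0 0 0 0 0 0;0 0 0 0 0 0;0 0 0 0 0 0;0 0 0 0 0 0;0 0 0 0 0 0"
  gripper: 0.5

```text
time: 17.8
eef_pos: [0.6076, 0.0412, 0.2519]
tcp_rot: [0.733, 0.68, 0.0, -0.0]
contact_force: [0.2, 0.1, -0.3]
opening: 0.497
finger_force: 0.0
```

>>> jog_arm:
  deltas: "0 0 0.5 0 0 0;0 0 1 0 0 0;0 0 1 0 0 0;0 0 1 0 0 0;0 0 1 0 0 0;0 0 0.5 0 0 0;0 0 0 0 0 0"

```text
time: 18.68
eef_pos: [0.6079, 0.0412, 0.3531]
tcp_rot: [0.733, 0.68, 0.001, 0.001]
contact_force: [0.3, 0.4, -0.3]
opening: 0.498
finger_force: 0.0
```

```bash
python3 - <<'E'
from h import *
snap('wrist','w7'); snap('scene','s7'); s=get_state(); print(s['time'],s['eef_pos'],s['contact_force'],s['opening'])
a=cv2.resize(cv2.imread('pics/w7.png')[0:400,150:550],(400,400))
b=cv2.resize(cv2.imread('pics/s7.png')[160:310,310:460],(400,400))
cv2.imwrite('pics/m7.png',np.hstack([a,b])); print([proj(load('w7'),[x,.172,.25],True) for x in (.595,.565)])
E
```

```text
18.775 [0.60734026 0.04124239 0.35101445] [ 0.42225415  0.16474292 -0.62953574] 0.50435893493834
[array([286.56037021,  37.81068982]), array([238.12344346,  43.81966328])]
```

View pics/m7.png

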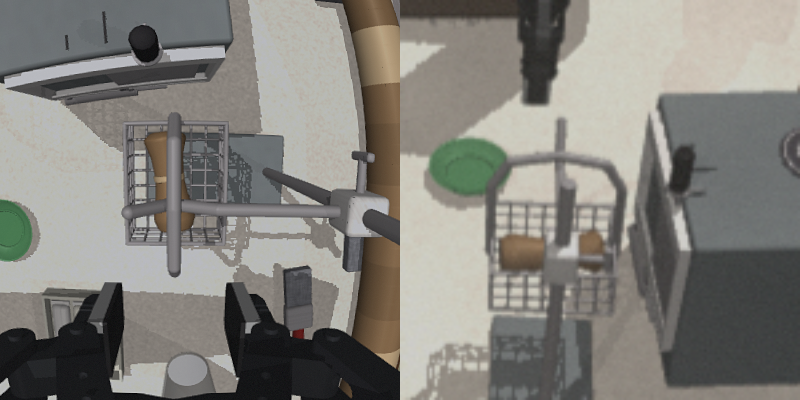

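The basket hangs on the hook, with the bail across its valley. The knob top is at about (293,32) in the wrist picture, which puts it near x 0.598, y 0.1745. I'll move above it and check that the basket is still.

>>> jog_arm:
  deltas: "-0.06 0.5 0 0 0 0.12;-0.06 0.9 0 0 0 0.12;-0.06 0.9 0 0 0 0.12;-0.06 0.9 0 0 0 0.12;-0.06 0.9 0 0 0 0.12;-0.06 0.9 0 0 0 0.12;-0.06 0.9 0 0 0 0.12;-0.06 0.8 0 0 0 0.12;0 0 0 0 0 0;0 0 0 0 0 0"

```text
time: 20.02
eef_pos: [0.5981, 0.175, 0.3519]
tcp_rot: [0.7, 0.714, -0.0, 0.0]
contact_force: [0.4, -0.7, 0.8]
opening: 0.501
finger_force: 0.0
```

```bash
python3 - <<'E'
from h import *
from scipy.optimize import least_squares
snap('wrist','w8'); snap('scene','s8'); s=get_state(); print(s['time'],s['eef_pos'],s['tcp_rot'],s['opening'])
c=load('w8'); im=cv2.imread('pics/w8.png').max(2)
u=proj(c,[.598,.1745,.25],True); print('pred',u)
x,y=int(u[0]),int(u[1]); 
n,l,st,ce=cv2.connectedComponentsWithStats((im[y-45:y+46,x-45:x+46]<32).astype(np.uint8))
for i in range(1,n):
    if st[i,4]>60: print(st[i]+[x-45,y-45,0,0,0],ce[i]+[x-45,y-45])
for t in ('w8',): print(proj(c,[.598,.1745,.208],True), proj(c,[.607,.1745,.25],True))
d=cv2.absdiff(cv2.imread('pics/s7.png'),cv2.imread('pics/s8.png'))[215:310,335:395].max(2); print('basket diff',(d>30).sum())
cv2.imwrite('pics/k8.png',np.hstack([cv2.resize(cv2.imread('pics/w8.png')[max(y-100,0):y+100,x-100:x+100],(400,400)),cv2.resize(cv2.imread('pics/s8.png')[160:310,310:460],(400,400))]));print(x-100,max(y-100,0))
E
```

```text
20.125 [0.59816001 0.17464785 0.35190728] [ 6.99926912e-01  7.14214467e-01 -7.73860368e-05  8.64244336e-05] 0.5022208061773982
pred [323.99832944 244.96649676]
[311 222  27  28 346] [324.53757225 231.94219653]
[323.83021831 228.41993617] [338.14579135 245.24947994]
basket diff 196
223 144
```

```bash
python3 - <<'E'
from h import *
im=cv2.imread('pics/w8.png').max(2); print(im[205:275:2,324].tolist()); print(im[258,300:350:2].tolist())
snap('scene','s9')
d=cv2.absdiff(cv2.imread('pics/s9.png'),cv2.imread('pics/s8.png'))[215:310,335:395].max(2); print('basket diff',(d>30).sum(),d.max())
E
```

```text
[143, 142, 143, 143, 143, 138, 90, 145, 77, 19, 20, 17, 21, 20, 21, 26, 44, 42, 42, 40, 39, 39, 35, 38, 38, 35, 35, 28, 140, 110, 79, 148, 50, 125, 147]
[148, 142, 144, 128, 124, 107, 73, 107, 99, 56, 26, 30, 32, 30, 27, 35, 91, 110, 91, 101, 74, 144, 132, 137, 140]
basket diff 0 16
```

View pics/k8.png

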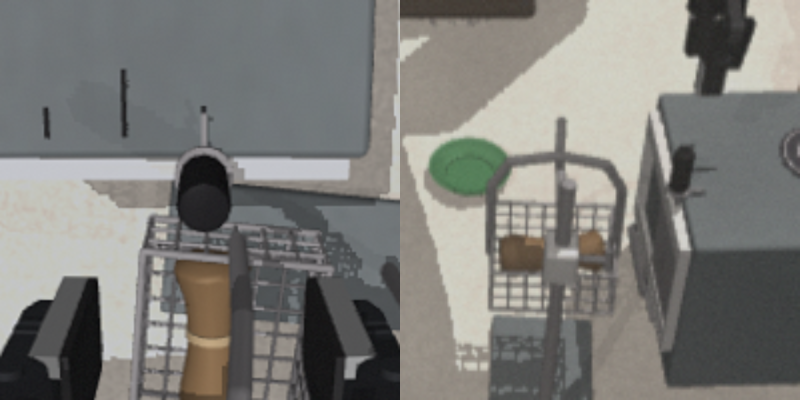

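The picture shows the knob at the closed mark, with its top centre at (324,248). The basket is still. The next move is straight down over the knob.

>>> jog_arm:
  deltas: "0 -0.08 -0.5 0 0 0;0 0 -1 0 0 0;0 0 -1 0 0 0;0 0 -1 0 0 0;0 0 -1 0 0 0;0 0 -0.8 0 0 0;0 0 -0.5 0 0 0;0 0 -0.2 0 0 0;0 0 0 0 0 0"

```text
time: 21.3
eef_pos: [0.5982, 0.1736, 0.2322]
tcp_rot: [0.7, 0.714, 0.0, 0.0]
contact_force: [0.1, 0.4, -0.7]
opening: 0.5
finger_force: 0.0
```

>>> jog_arm:
  deltas: "0 0 0 0 0 0;0 0 0 0 0 0;0 0 0 0 0 0;0 0 0 0 0 0;0 0 0 0 0 0"
  gripper: 0
  squeeze: 50

```text
time: 21.92
eef_pos: [0.5986, 0.1737, 0.233]
tcp_rot: [0.7, 0.714, 0.001, 0.001]
contact_force: [1.0, 0.5, 5.5]
opening: 0.2
finger_force: 49.0
```

>>> jog_arm:
  deltas: "-0.15 0 0 0 0 0;-0.15 0 0 0 0 0;-0.15 0 0 0 0 0;-0.15 0 0 0 0 0;-0.15 0 0 0 0 0;-0.15 0 0 0 0 0;-0.15 0 0 0 0 0;-0.15 0 0 0 0 0;-0.15 0 0 0 0 0;-0.15 0 0 0 0 0;0 0 0 0 0 0;0 0 0 0 0 0"

```text
time: 23.42
eef_pos: [0.5696, 0.1731, 0.233]
tcp_rot: [0.7, 0.714, 0.002, 0.002]
contact_force: [7.1, -1.0, 4.1]
opening: 0.194
finger_force: 49.5
```

```bash
python3 - <<'E'
from h import *
snap('wrist','wA'); snap('scene','sA'); snap('top','tA');s=get_state(); print(s['time'],s['eef_pos'],s['contact_force'],s['opening'],s['finger_force'])
# front edge of shutter plate/window darkness and basket stillness
d=cv2.absdiff(cv2.imread('pics/s9.png'),cv2.imread('pics/sA.png'))[215:310,335:395].max(2); print('basket diff',(d>30).sum(),d.max())
# template shift of pointer is occluded; shutter shift seen in scene: match knob bottom
t=cv2.imread('pics/s9.png')[224:236,408:421]; i=cv2.imread('pics/sA.png')[195:250,385:445]
m=cv2.minMaxLoc(cv2.matchTemplate(i,t,cv2.TM_CCOEFF_NORMED)); S=load('s9'); q=np.array(m[3])+[385,195]; print(m[1],q-[408,224]); print(proj(S,[.568,.173,.21])-proj(S,[.598,.173,.21]))
cv2.imwrite('pics/fA.png',np.hstack([cv2.resize(cv2.imread('pics/wA.png')[200:400,224:424],(400,400)),cv2.resize(cv2.imread('pics/sA.png')[185:285,355:455],(400,400),interpolation=cv2.INTER_CUBIC)]))
E
```

```text
23.575 [0.56963321 0.17310388 0.23300401] [ 6.22345508 -0.74871894  4.37841172] 0.19329207471105073 49.50348436832428
basket diff 432 80
0.7080428600311279 [-2 -8]
[-1.81612088 -9.06536836]
```

View pics/fA.png

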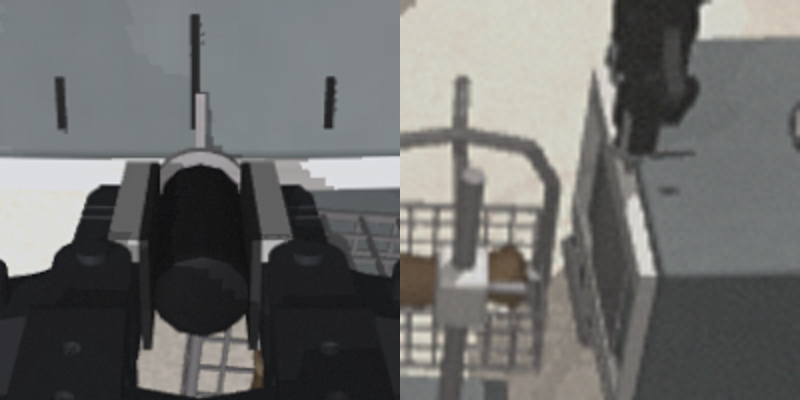

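The wrist view shows the knob's pointer at column 201 and the long half mark at 195 (closed mark 330, full mark 61), so it is about 1.3 mm short of half open. I'll nudge it that far.

>>> jog_arm:
  deltas: "-0.06 0 0 0 0 0;0 0 0 0 0 0;0 0 0 0 0 0;0 0 0 0 0 0;0 0 0 0 0 0;0 0 0 0 0 0"

```text
time: 24.32
eef_pos: [0.5685, 0.1731, 0.233]
tcp_rot: [0.7, 0.714, 0.002, 0.002]
contact_force: [6.6, -1.7, 3.6]
opening: 0.197
finger_force: 49.5
```

```bash
python3 - <<'E'
from h import *
snap('wrist','wB'); snap('scene','sB'); s=get_state(); print(s['time'],s['eef_pos'],s['contact_force'],s['opening'],s['finger_force'])
d=cv2.absdiff(cv2.imread('pics/sB.png'),cv2.imread('pics/sA.png'))[215:310,335:395].max(2); print('basket diff',(d>30).sum(),d.max())
im=cv2.imread('pics/wB.png').max(2)
for r in (200+25,200+57,200+50): print(r,[i+224 for i,v in enumerate(im[r,224:424]) if v<60],[i+300 for i,v in enumerate(im[r,300:350]) if v>150])
E
```

```text
24.425 [0.56848472 0.17309043 0.2330029 ] [ 7.52932673 -0.24235711  4.62855972] 0.19450243150286495 49.51085150241852
basket diff 0 25
225 [322, 323, 324, 325] []
257 [255, 256, 257, 258, 389, 390, 391, 392] [322, 323, 324, 325]
250 [255, 256, 257, 258, 390, 391, 392] [322, 323, 324, 325]
```

The pointer now lines up with the half mark, the basket is still, and the knob is held with about 7.5 N of spring force.

```bash
python3 -c "
from plant import ctrl
print(ctrl.sign_off())"
```

```text
the job is handed in; nothing more can be done
None
```

The basket hangs still on the hook, and I handed the job in at about 24 s with the fingers holding the shutter knob at the half-open mark; the sign-off returned no verdict.

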